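Proof-pull a glued pendant loop

TASK

The amber glass pendant sits in the pull tester with the spring scale already hooked into its glued loop: slide the slotted brass keeper fully shut over the glass first. Then take the scale's blue knob and draw it straight up, smoothly and without overshooting, until the lower edge of the red band on the rod is level with the mouth of the tube, so that the loop is under its test load. Finish with the gripper still holding the knob at that mark, the pendant still down under the shut keeper and the other things on the bench left where they are.

Things in the scene. Friction and masses are not known exactly. Their poses are not given: they have to be found in the camera images.
- tester: bench pull tester, fixed. Origin on the bench under the scale's vertical axis; z up. Blue base plate 12 mm thick, x -55 to 55, y -190 to 85 mm. In its frame: 30 mm square column at y = 64, top at z = 192; grey nest at the origin, 56 mm square, top z = 28, pocket floor z = 20; keeper towards -y between rails (y -90 to 30, tops z = 52, 57 mm over all). Turned up to 30 degrees either way
- keeper (a joint): how far the brass keeper is open, m: 0 = fully shut against its stop (slotted end around the loop's stem, over the glass), up to 0.045 open; starts 0.03 to 0.045. It shuts towards the tester's +y; sliding friction about 1.5 N, it stays where it is left
- keeper_knob (a point): gripping point of the keeper's upright red knob: 18 mm diameter, from z = 49 to 94 mm, this point on its axis at 72 mm above the bench. It lies at tester y = -115 mm minus the keeper's opening; the scale's axis is 115 mm away when shut
- rod_out (a joint): how far the white rod (8 mm) is drawn out of the scale's tube, m: 0 = home, 0.050 = the mark (red band's lower edge level with the tube's mouth), end stop 0.070. Sprung home: 1.1 N to start it, 10 N at the mark (180 N/m); snaps back if let go. With the keeper shut the whole scale first lifts about 4 mm until the hook takes the load, so the knob rises about 54 mm in all
- knob_grip (a point): centre of the blue knob on top of the rod: upright cylinder 24 mm diameter, 36 mm tall, this point in its middle, 233 mm above the bench at the start. The rod comes straight up out of the tube; 20 mm of bare rod between tube mouth and knob at the start
- tube_mouth (a point): centre of the top rim of the scale's tube (clear tube 20 mm diameter, black top ferrule 22 mm diameter), 195 mm above the bench at the start, z up; the tube runs loose up and down in two collars (31 mm over their outsides)
- red_band (a point): point on the rod's axis at the lower edge of its red band (8 mm tall); starts 50 mm below the tube's mouth, inside the clear tube, and is level with the mouth at the mark
- scale_rod: the scale's white rod with its blue knob, one solid; origin at the tester's origin at the start (233 mm below the knob's middle)
- scale_tube: the scale's tube (20 mm diameter) with the steel hook (3.6 mm wire) under it, which passes through the pendant's loop; origin at the tester's origin at the start
- pendant: amber glass cabochon 34 mm diameter, 18 mm tall, with a brass stem and a vertical wire ring (20 mm across) glued on top, 40 g; origin at the middle of its underside, 20 mm above the bench, loose in the 8 mm deep pocket with 1 mm play round it
- tray: wooden tray 140 x 100 x 22 mm with the waiting pendants, in front of the tester (its +x side); origin at the middle of its underside. Bystander
- waiting_a: green pendant of the same shape waiting in the tray. Bystander
- waiting_b: clear pendant of the same shape waiting in the tray. Bystander
- tin: round metal tin with a yellow lid, 68 mm diameter, 30 mm tall, origin under its centre. Bystander
- frit_jar: green glass jar 48 mm diameter, 55 mm tall, origin under its centre. Bystander
- bowl: steel bowl 110 mm across, 45 mm tall, origin under its centre. Bystander
- masher: bead masher: brass head and wooden handle along x, about 165 mm long, 31 mm tall, lying on the bench, origin under its middle. Bystander
- pliers: blue-handled pliers along x, about 165 mm long, 14 mm tall, lying flat on the bench, origin under their middle. Bystander

How it is judged:
On the way, in this order (a step that is already met when the one before it is completed fails the run):
1. the keeper is slid fully shut while the scale is still slack (value of joint keeper below 0.003 m and value of joint rod_out below 0.006 m and z of pendant in the frame of tester below 0.023 m), for 0.2 s.
2. the rod is drawn out to its red band by the knob, with the hook loading the loop (value of joint rod_out between 0.045 and 0.055 m and contact force between scale_tube and pendant above 7 N and contact force between the fingers and scale_rod above 6 N), for 0.5 s.
At the end, for the whole second after the job is handed in: The keeper is within 3 mm of fully shut, the gripper's fingers hold the knob with the rod still and drawn out 45 to 55 mm (red band's lower edge within 5 mm of the tube's mouth), the hook pulls the pendant's loop with 7 to 14 N, and the pendant is still in its pocket under the keeper (all of step 2 and value of joint keeper below 0.003 m and velocity of joint rod_out between -0.01 and 0.01 m/s and contact force between scale_tube and pendant below 14 N and z of pendant in the frame of tester below 0.025 m and horizontal distance between pendant and tester below 0.005 m); the arm keeps its last pose, push and grip.
It fails at once if the rod is overdrawn: the red band's lower edge more than 10 mm past the tube's mouth (value of joint rod_out above 0.06 m).
It fails at once if the pendant is pulled up out of its pocket (z of pendant in the frame of tester above 0.028 m).
It fails at once if a bystander is moved more than 25 mm (distance of any of tray, waiting_a, waiting_b, tin, frit_jar, bowl, masher, pliers from where it was at the start of the episode above 0.025 m).
It also fails if it takes over 51 s, if anything falls off the work surface, if the arm or the gripper's body presses on something with over 40 N, if the wrist force passes 120 N, or if a joint passes its speed limit or range.

ROBOT

A 6-joint arm with a two-finger parallel gripper is mounted at the origin on the work surface. World frame = base frame: x ahead of the robot, y to its left, z up, the work surface at z = 0. Lengths are in m, angles in rad, forces in N, time in s.
With the tool pointing down it reaches from about 0.425 to 0.95 m from the base axis. Payload 3.5 kg.
Tool frame: the origin (TCP) lies on the centre line of the jaws, within the pads' length; the fingertips stand 8 mm ahead of it and the grasp point (between the pads) lies 11 mm behind it (env.tip_reach is the distance from the TCP to the fingertips, in m); z points along the fingers, y is the line along which they close (so a half turn about z gives the same grasp; the last joint's range is limited). The gripper opens to 85 mm and grips with 20 to 120 N. Pads are 22 mm wide; open, the fingers measure 114 mm over their backs; the gripper's body (76 mm by 85 mm) begins 54 mm behind the grasp point. The pads swing forward as they close: fully open they stand 13 mm farther back than shut.
Start: joints at [-1.333, 0.286, 1.577, -0, 1.279, -0.15], TCP at [0.255, -0.625, 0.217] pointing down, gripper open.
Joint ranges: [-2.77, 2.77], [-0.9, 2.22], [0.21, 2.48], [-1.53, 4.67], [0.24, 2.81], [-2.84, 2.84]. Speed limits (rad/s): [2.79, 2.79, 3.14, 3.14, 3.14, 3.14].

INTERFACE

Orientations are given as a unit quaternion [x, y, z, w].
In Python, from rig import env gives the robot as it stands.
- The arm moves only by the shell command python3 -m crank 'ROWS' [FORCE]. ROWS is a JSON object whose one key "targets" holds a list of rows, each a list of 7 numbers: the finger opening in mm, from 0 to 85.4, then the shift along the world's x, y, z in units of 30 mm (1.0 is 30 mm), then the turn, a rotation vector about the world's x, y, z in units of 5 degrees (1.0 is 5 degrees). In form: {"targets": [[claw, tx, ty, tz, ax, ay, az], ...]}. A call has 1 to 10 rows; each row shifts and turns the commanded pose from where the row before left it; what a row does not reach is not made up. A row lasts 1/12 s, in which the tool goes at most 41.7 mm and 7.16 degrees, less where a joint would pass 70% of its speed; a pose out of reach is approached as far as the arm can. A call is refused whole if a number of a shift passes 1 or a number of a turn 1, either way. A call with a gripper value outside its range is refused whole. The fingers move at their own pace and stop on an object; FORCE is the grip in N (left out, the last holds). Time passes only in rows, so rows that do not move let the fingers close. It gives the time, the measured TCP pose, the force, the opening and the grip force at its end, in the units of the state.
- env.read_state(): the state, without advancing time (a new reading comes with each control period).
- env.get_image(name): name is "scene" or "top" or "wrist"; returns a dict with "img" (384x512x3 uint8, blue, green, red), "fx", "fy", "cx", "cy" (pixels), "dist_coeffs" ([k1, k2, p1, p2, k3] as OpenCV has them; the pictures are not rectified), "R" (3x3) and "t" (3): a world point X has camera coordinates R X + t. Camera axes: x right, y down, z forward; pixel columns grow to the right and rows downward; lengths in m; the calibration is good to about 2 mm. A picture is of the moment at which its call begins. There is no depth.
- env.close_job(): hands the job in; it is judged then, once.
The state is a dict: "clock": time; "joint_positions": joint angles; "qd": joint speeds; "tau": joint torques, N m; "position": TCP position; "ee_rot": TCP orientation; "wrist_force": force on the tool from outside, world axes, zero at the start; "wrist_torque": the same for the moment, N m; "gripper_width": finger opening in m; "grip_force": force on a finger pad.
Only numpy, scipy, OpenCV 4.12 (cv2) and the standard library are available. Lean on these libraries where they do the work, as an engineer would, in place of code of your own. Each camera call takes 0.05 s, during which the arm holds its last target. There are 200 camera calls.

## Working session

There is one attempt and no reset: what is moved stays moved. The work goes in short steps, Python scripts to look and compute and a shell command to move; the robot and the scene stay as the last step left them, time stands still between calls to the robot, and variables do not carry over. Pictures are saved under pics/ and viewed, at most 10 in all, crops included, and the job is handed in when it is done.

```bash
mkdir -p pics; ls; python3 - <<'E'
from rig import env
import cv2,numpy as np
for n in("scene","top"):
    d=env.get_image(n); cv2.imwrite(f"pics/{n}0.png",d["img"]); np.savez(f"pics/{n}0.npz",**{k:np.array(v) for k,v in d.items()})
    print(n,d["fx"],d["cx"],d["cy"],(-np.array(d["R"]).T@np.array(d["t"])).round(3),np.array(d["R"]).round(2).tolist())
a=[cv2.imread(f"pics/{n}0.png") for n in("scene","top")]
s=env.read_state();print(s["ee_rot"],s["position"],env.tip_reach)
E
```

```text
pics
scene 389.7661309388103 250.33670294160422 188.19733456582836 [1.069 0.383 0.979] [[-0.6, 0.8, -0.01], [0.65, 0.49, -0.58], [-0.46, -0.35, -0.82]]
top 442.82793856687647 256.81996962627613 184.74482513223307 [0.436 0.004 1.601] [[0.03, -1.0, -0.01], [-0.99, -0.03, -0.1], [0.1, 0.01, -1.0]]
[ 9.81260088e-01  1.92684919e-01 -6.22092650e-05 -1.07604162e-03] [ 0.25512452 -0.62425996  0.21596594] 0.008
```

View pics/scene0.png

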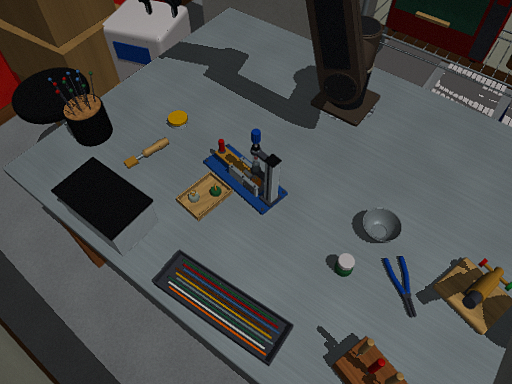

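View pics/top0.png

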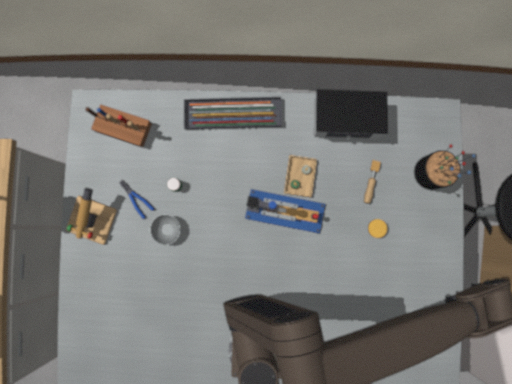

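The scene view shows the tester at about (245,175), with the blue knob at (256,135) and the red keeper knob at (221,145). In the top view the base is at (285,211) and the red knob at about (315,217).

```bash
cat > h.py <<'E'
import cv2,numpy as np
def ray(d,uv):
    K=np.array([[d["fx"],0,d["cx"]],[0,d["fy"],d["cy"]],[0,0,1]],float)
    p=cv2.undistortPoints(np.array([[uv]],float),K,np.array(d["dist_coeffs"],float))[0,0]
    R=np.array(d["R"]);c=-R.T@np.array(d["t"]);v=R.T@np.array([p[0],p[1],1]);return c,v/np.linalg.norm(v)
def onz(d,uv,z):
    c,v=ray(d,uv);return c+v*(z-c[2])/v[2]
def tri(rs):
    A=sum(np.eye(3)-np.outer(v,v) for c,v in rs);b=sum((np.eye(3)-np.outer(v,v))@c for c,v in rs)
    return np.linalg.solve(A,b)
def blobs(img,lo,hi,roi,amin=8):
    x0,y0,x1,y1=roi;h=cv2.cvtColor(img,cv2.COLOR_BGR2HSV)[y0:y1,x0:x1]
    m=cv2.inRange(h,lo,hi)
    n,l,s,c=cv2.connectedComponentsWithStats(m)
    return [(c[i]+[x0,y0],s[i][[0,1,2,3]]+[x0,y0,0,0],s[i][4],(l==i)) for i in range(1,n) if s[i][4]>=amin]
E
python3 - <<'E'
from h import *
D={n:dict(np.load(f"pics/{n}0.npz")) for n in("scene","top")}
rois={"scene":(195,115,300,220),"top":(235,180,335,240)}
for n in D:
    for nm,lo,hi in(("red",(0,150,60),(8,255,255)),("red2",(172,150,60),(180,255,255)),("blue",(100,140,30),(125,255,255))):
        for c,b,a,m in blobs(D[n]["img"],lo,hi,rois[n]): print(n,nm,c.round(1),b,a)
t=D["top"]
B=blobs(t["img"],(100,140,30),(125,255,255),rois["top"]);
pts=np.vstack([np.argwhere(m)[:,::-1]+[235,180] for c,b,a,m in B if a>30]).astype(np.float32)
w=np.array([onz(t,p,.012)[:2] for p in pts],np.float32)*1000
r=cv2.minAreaRect(w);print(r)
ims=[cv2.resize(D[n]["img"][y0:y1,x0:x1],None,fx=4,fy=4,interpolation=2) for n,(x0,y0,x1,y1) in rois.items()]
H=max(i.shape[0] for i in ims);ims=[cv2.copyMakeBorder(i,0,H-i.shape[0],0,0,0) for i in ims]
c=np.hstack(ims);c=cv2.convertScaleAbs(c,alpha=1.6);c=c[:,:];print(c.shape);cv2.imwrite("pics/c1.png",cv2.resize(c,(800,int(H*800/c.shape[1]))))
E
```

```text
scene red [221.4 144.4] [218 139   7  13] 54
scene blue [255.5 135.9] [251 129  10  15] 131
scene blue [234.7 151.2] [227 144  19  15] 67
scene blue [238.6 183.4] [203 153  85  61] 947
top red [314.8 215.7] [313 214   5   5] 17
top blue [290.4 200.6] [252 192  71  22] 305
top blue [272.2 204.7] [270 202   6   6] 30
top blue [286.2 222. ] [248 212  73  20] 398
((501.7213439941406, -82.27207946777344), (261.5652770996094, 99.76065063476562), 79.95510864257812)
(420, 820, 3)
```

View pics/c1.png

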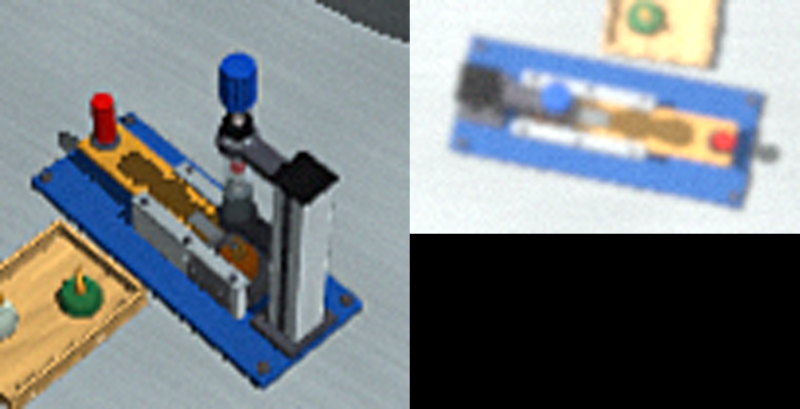

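```bash
python3 - <<'E'
from h import *
D={n:dict(np.load(f"pics/{n}0.npz")) for n in("scene","top")}
s,t=D["scene"],D["top"]
print("top red z94",onz(t,(314.8,215.7),.092),"scene red z72",onz(s,(221.3,145),.072))
print("tri red",tri([ray(t,(314.8,215.7)),ray(s,(221.3,140.5))]))
print("top blue z251",onz(t,(272.2,204.7),.251),"scene blue z233",onz(s,(255.5,135.9),.233))
print("tri blue",tri([ray(t,(272.2,204.7)),ray(s,(255.5,133.))]))
E
```

```text
top red z94 [ 0.48537148 -0.17854791  0.092     ] scene red z72 [ 0.48467334 -0.18124119  0.072     ]
tri red [ 0.4853882  -0.17833033  0.09514076]
top blue z251 [ 0.51030896 -0.02859133  0.251     ] scene blue z233 [ 0.51121794 -0.02984945  0.233     ]
tri blue [ 0.51102784 -0.02926567  0.24401618]
```

Red knob at (485,-179) mm and blue knob at (511,-29.5) mm. They are 151.7 mm apart, so the opening is about 37 mm, and the yaw is -9.9°, which agrees with the base plate. I'll close the jaws along the tester's y, which means turning the tool -32°.

```bash
python3 -m crank '{"targets":[[60,0.51,0.97,0,0,0,-0.43],[60,0.51,0.97,0,0,0,-0.43],[60,0.51,0.97,0,0,0,-0.43],[60,0.51,0.97,0,0,0,-0.43],[60,0.51,0.97,0,0,0,-0.43],[60,0.51,0.97,0,0,0,-0.43],[60,0.51,0.97,0,0,0,-0.43],[60,0.51,0.97,0,0,0,-0.43],[60,0.51,0.97,0,0,0,-0.43],[60,0.51,0.97,0,0,0,-0.43]]}' 30
```

```text
clock: 0.93
position: [0.4085, -0.3321, 0.2167]
ee_rot: [1.0, 0.005, -0.0, -0.0]
wrist_force: [0.4, -1.3, -0.0]
gripper_width: 0.0604
grip_force: 0.0
```

```bash
python3 -m crank '{"targets":[[60,0.42,0.84,-0.4,0,0,-0.35],[60,0.42,0.84,-0.4,0,0,-0.35],[60,0.42,0.84,-0.4,0,0,-0.35],[60,0.42,0.84,-0.4,0,0,-0.35],[60,0.42,0.84,-0.4,0,0,-0.35],[60,0.42,0.84,-0.4,0,0,-0.35],[60,0,0,0,0,0,0],[60,0,0,0,0,0,0]]}'; python3 -c '
from rig import env;import cv2
s=env.read_state();print(s["position"],s["ee_rot"],s["joint_positions"])
cv2.imwrite("pics/w1.png",env.get_image("wrist")["img"])'
```

```text
clock: 1.6
position: [0.4834, -0.1811, 0.1439]
ee_rot: [0.996, -0.084, -0.001, -0.001]
wrist_force: [0.5, 0.3, -0.4]
gripper_width: 0.0601
grip_force: 0.0
[ 0.48336079 -0.18109547  0.14388092] [ 9.96494031e-01 -8.36517131e-02 -1.32998966e-03 -5.18404951e-04] [-5.55068306e-01  1.12239215e-02  2.02627970e+00 -3.17586834e-04
  1.10692979e+00  1.18336985e+00]
```

View pics/w1.png

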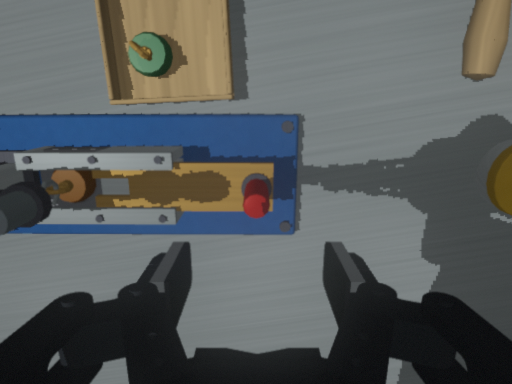

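The wrist view shows the red knob's top at about (257,205), centred between the fingers, and the base edges lie along the closing axis. I'll cast it for a refined fix.

```bash
python3 - <<'E'
from h import *
from rig import env
d=env.get_image("wrist")
for c,b,a,m in blobs(d["img"],(0,150,60),(8,255,255),(200,150,320,240)):print(c,b,a)
h=cv2.cvtColor(d["img"],cv2.COLOR_BGR2HSV)
print(h[170:222:4,257].tolist())
print(onz(d,(257,205),.094),onz(d,(257,183),.05))
# base right edge in wrist: corners of the plate edge at z .012
print(onz(d,(297,115),.012),onz(d,(295,234),.012))
E
```

```text
[251.43409091 203.03409091] [241 183  24  34] 440
[[19, 135, 144], [13, 59, 90], [125, 20, 78], [179, 143, 73], [179, 145, 74], [179, 147, 73], [179, 151, 86], [0, 176, 145], [0, 176, 145], [0, 177, 144], [0, 175, 144], [0, 178, 142], [140, 83, 104]]
[ 0.48790473 -0.1835004   0.094     ] [ 0.49187514 -0.1842031   0.05      ]
[ 0.53540692 -0.22595669  0.012     ] [ 0.42848283 -0.20944588  0.012     ]
```

```bash
python3 -m crank '{"targets":[[60,0.1,-0.03,-0.6,0,0,0.1],[60,0,0,-0.6,0,0,0],[60,0,0,-0.6,0,0,0],[60,0,0,-0.5,0,0,0],[60,0,0,-0.3,0,0,0],[60,0,0,0,0,0,0],[10,0,0,0,0,0,0],[10,0,0,0,0,0,0],[10,0,0,0,0,0,0],[10,0,0,0,0,0,0]]}' 30; python3 -m crank '{"targets":[[10,0,0,0,0,0,0],[10,0,0,0,0,0,0],[10,0,0,0,0,0,0]]}'
```

```text
clock: 2.53
position: [0.4878, -0.184, 0.0688]
ee_rot: [0.997, -0.081, 0.001, 0.0]
wrist_force: [-0.3, 1.2, 2.2]
gripper_width: 0.0162
grip_force: 29.2
clock: 2.78
position: [0.4878, -0.184, 0.0687]
ee_rot: [0.997, -0.081, 0.001, 0.001]
wrist_force: [0.7, 0.4, 6.1]
gripper_width: 0.0165
grip_force: 29.5
```

```bash
python3 -m crank '{"targets":[[10,0.021,0.123,0,0,0,0],[10,0.021,0.123,0,0,0,0],[10,0.021,0.123,0,0,0,0],[10,0.021,0.123,0,0,0,0],[10,0.021,0.123,0,0,0,0],[10,0.021,0.123,0,0,0,0],[10,0.021,0.123,0,0,0,0],[10,0.021,0.123,0,0,0,0],[10,0.021,0.123,0,0,0,0],[10,0,0,0,0,0,0]]}'; python3 -m crank '{"targets":[[10,0.01,0.05,0,0,0,0],[10,0,0,0,0,0,0]]}'; python3 -m crank '{"targets":[[10,0.01,0.05,0,0,0,0],[10,0,0,0,0,0,0]]}';python3 -m crank '{"targets":[[10,0.01,0.05,0,0,0,0],[10,0,0,0,0,0,0]]}'
```

```text
clock: 3.62
position: [0.4935, -0.1507, 0.0687]
ee_rot: [0.997, -0.081, 0.001, 0.001]
wrist_force: [-1.4, 0.7, 6.0]
gripper_width: 0.016
grip_force: 29.5
clock: 3.78
position: [0.4937, -0.1495, 0.0687]
ee_rot: [0.997, -0.081, 0.001, 0.001]
wrist_force: [-2.8, -0.3, 5.8]
gripper_width: 0.0161
grip_force: 29.5
clock: 3.95
position: [0.494, -0.1481, 0.0687]
ee_rot: [0.997, -0.081, 0.001, 0.001]
wrist_force: [-2.4, -0.6, 5.3]
gripper_width: 0.0161
grip_force: 29.5
clock: 4.12
position: [0.4942, -0.1466, 0.0687]
ee_rot: [0.997, -0.081, 0.001, 0.001]
wrist_force: [-2.5, -0.7, 5.7]
gripper_width: 0.0165
grip_force: 29.5
```

```bash
for i in 1 2 3 4; do python3 -m crank '{"targets":[[10,0,0.05,0,0,0,0],[10,0,0,0,0,0,0]]}' | grep -E "position|force"; done
```

```text
position: [0.4944, -0.1452, 0.0687]
wrist_force: [-1.6, -0.8, 4.5]
grip_force: 29.4
position: [0.4947, -0.1437, 0.0687]
wrist_force: [-0.4, -0.9, 5.6]
grip_force: 29.5
position: [0.4949, -0.1427, 0.0687]
wrist_force: [-0.1, -3.1, 6.0]
grip_force: 29.5
position: [0.4949, -0.1426, 0.0688]
wrist_force: [-0.7, -7.8, 4.1]
grip_force: 29.5
```

```bash
python3 -m crank '{"targets":[[10,0,0,0,0,0,0],[45,0,0,0,0,0,0],[45,0,0,0,0,0,0],[45,0,0,0,0,0,0],[45,0,0,0,0,0,0],[45,0,0,0.4,0,0,0],[45,0,0,0.8,0,0,0],[45,0,0,1,0,0,0],[45,0,0,1,0,0,0],[45,0,0,1,0,0,0]]}' | grep -E "pos|width"; python3 -m crank '{"targets":[[45,0,0,1,0,0,0],[45,0,0,1,0,0,0],[45,0,0,1,0,0,0],[45,0,0,0.5,0,0,0],[45,0,0,0,0,0,0],[45,0,0,0,0,0,0]]}' ; python3 - <<'E'
from h import *
from rig import env
ims=[]
for n,roi in(("wrist",None),("scene",(195,115,300,195))):
    d=env.get_image(n);np.savez(f"pics/{n}2.npz",**{k:np.array(v) for k,v in d.items()})
    i=d["img"]
    if roi:i=cv2.resize(i[roi[1]:roi[3],roi[0]:roi[2]],None,fx=2.7,fy=2.7,interpolation=2)
    ims.append(i)
H=384;ims[1]=cv2.copyMakeBorder(ims[1],0,H-ims[1].shape[0],0,0,0)
cv2.imwrite("pics/c2.png",cv2.convertScaleAbs(np.hstack(ims),alpha=1.4))
E
```

```text
position: [0.4931, -0.1394, 0.1951]
gripper_width: 0.0453
clock: 6.12
position: [0.4936, -0.1397, 0.2993]
ee_rot: [0.997, -0.081, 0.001, 0.0]
wrist_force: [-0.7, 0.5, -0.7]
gripper_width: 0.0451
grip_force: 0.0
```

View pics/c2.png

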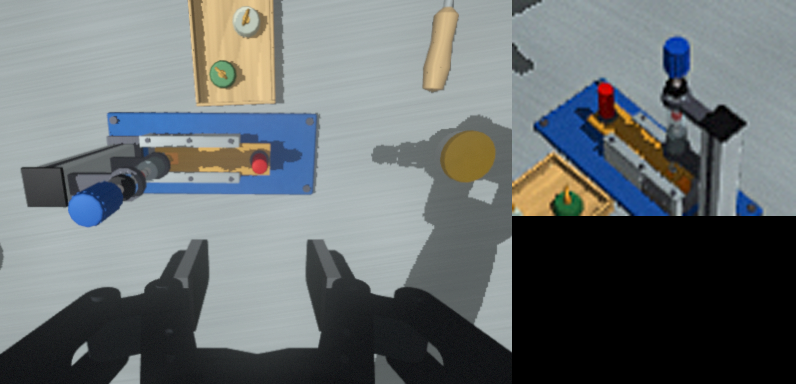

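The keeper is shut over the glass. In the wrist view the blue knob's top is at about (86,210) and the red knob's top at (260,166).

```bash
python3 - <<'E'
from h import *
d=dict(np.load("pics/wrist2.npz"));s=dict(np.load("pics/scene2.npz"))
h=cv2.cvtColor(d["img"],cv2.COLOR_BGR2HSV)
m=((cv2.inRange(h,(100,120,125),(125,255,255))>0));m[:, :60]=0;m[:170]=0;m[:,140:]=0
p=np.argwhere(m)[:,::-1].astype(np.float32)
c,r=cv2.minEnclosingCircle(p) if len(p) else (0,0);print(len(p),c,r, h[210,60:115:5].tolist())
print(onz(d,(86,210),.251), onz(d,(260,166),.094))
cs,b,a,_=max(blobs(s["img"],(100,140,30),(125,255,255),(240,120,270,152)),key=lambda q:q[2]);print(cs,b,a,onz(s,cs,.233),tri([ray(s,cs-[0,3]),ray(d,(86,210))]))
E
```

```text
844 (84.19230651855469, 209.91026306152344) 17.75754737854004 [[94, 16, 130], [94, 14, 128], [108, 175, 150], [108, 173, 150], [108, 172, 150], [108, 171, 149], [108, 175, 147], [108, 176, 145], [109, 179, 138], [109, 176, 94], [108, 183, 60]]
[ 0.51329253 -0.03049139  0.251     ] [ 0.49430102 -0.14380734  0.094     ]
[255.54198473 135.87022901] [251 129  10  15] 131 [ 0.51106884 -0.02982456  0.233     ] [ 0.51266166 -0.0283099   0.2468845 ]
```

```bash
python3 -m crank '{"targets":[[50,0.13,0.73,0,0,0,0],[50,0.13,0.73,0,0,0,0],[50,0.13,0.73,0,0,0,0],[50,0.13,0.73,0,0,0,0],[50,0.13,0.73,0,0,0,0],[50,0,0,0,0,0,0],[50,0,0,0,0,0,0]]}' | grep -E "pos|rot"
```

```text
position: [0.5121, -0.0295, 0.296]
ee_rot: [0.997, -0.08, -0.002, -0.0]
```

```bash
python3 -m crank '{"targets":[[50,0.02,0,-0.5,0,0,0],[50,0,0,-0.5,0,0,0],[50,0,0,-0.5,0,0,0],[50,0,0,-0.5,0,0,0],[50,0,0,-0.3,0,0,0],[50,0,0,-0.1,0,0,0],[50,0,0,0,0,0,0],[50,0,0,0,0,0,0]]}'; python3 -m crank '{"targets":[[15,0,0,0,0,0,0],[15,0,0,0,0,0,0],[15,0,0,0,0,0,0],[15,0,0,0,0,0,0],[15,0,0,0,0,0,0],[15,0,0,0,0,0,0]]}' 50
```

```text
clock: 7.47
position: [0.5138, -0.0308, 0.2266]
ee_rot: [0.997, -0.081, 0.0, 0.0]
wrist_force: [-0.1, -0.1, 0.4]
gripper_width: 0.0499
grip_force: 0.0
clock: 7.97
position: [0.5143, -0.0296, 0.2276]
ee_rot: [0.997, -0.081, 0.001, -0.001]
wrist_force: [-0.9, 5.0, 5.0]
gripper_width: 0.0214
grip_force: 49.0
```

```bash
python3 -m crank '{"targets":[[15,0,0,0.07,0,0,0],[15,0,0,0.14,0,0,0],[15,0,0,0.14,0,0,0],[15,0,0,0.14,0,0,0],[15,0,0,0.14,0,0,0],[15,0,0,0.14,0,0,0],[15,0,0,0.14,0,0,0],[15,0,0,0.14,0,0,0],[15,0,0,0.14,0,0,0],[15,0,0,0.07,0,0,0]]}'; python3 -m crank '{"targets":[[15,0,0,0,0,0,0],[15,0,0,0,0,0,0],[15,0,0,0,0,0,0]]}'; python3 - <<'E'
from h import *
from rig import env
ims=[]
for n,roi in(("scene",(225,90,285,180)),("wrist",(100,100,512,384))):
    d=env.get_image(n);np.savez(f"pics/{n}3.npz",**{k:np.array(v) for k,v in d.items()})
    i=d["img"][roi[1]:roi[3],roi[0]:roi[2]]
    ims.append(cv2.resize(i,None,fx=540/i.shape[0],fy=540/i.shape[0],interpolation=2)[:, :430])
cv2.imwrite("pics/c3.png",cv2.convertScaleAbs(np.hstack(ims),alpha=1.5))
E
```

```text
clock: 8.8
position: [0.5139, -0.0296, 0.2618]
ee_rot: [0.997, -0.081, 0.0, -0.001]
wrist_force: [5.1, 4.8, -7.1]
gripper_width: 0.0209
grip_force: 49.2
clock: 9.05
position: [0.5138, -0.0296, 0.2612]
ee_rot: [0.997, -0.081, 0.0, -0.001]
wrist_force: [5.1, 3.8, -6.5]
gripper_width: 0.0209
grip_force: 49.2
```

View pics/c3.png

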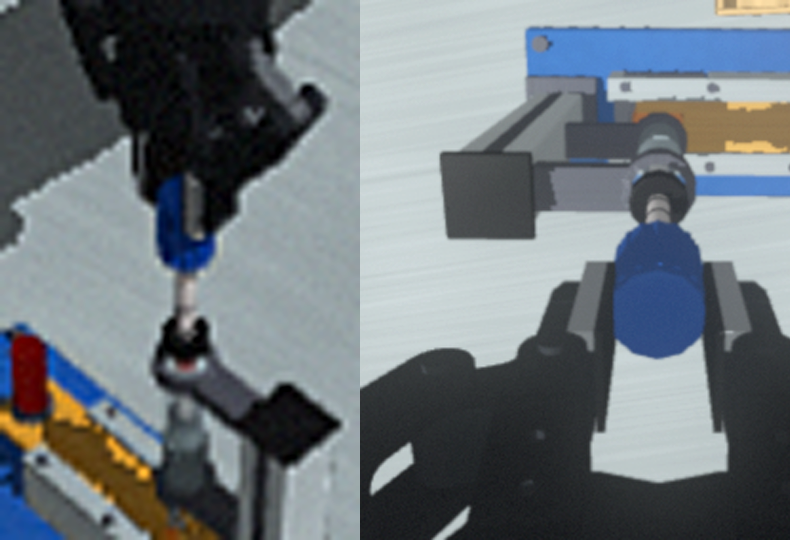

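The band (red, just below the ferrule) is still about 20 mm short: the knob rose 33.6 mm, less 4 mm of slack, and the 6.5 N reading agrees. The TCP target is z of about 0.2816.

```bash
python3 -m crank '{"targets":[[15,0,0,0.06,0,0,0],[15,0,0,0.1,0,0,0],[15,0,0,0.1,0,0,0],[15,0,0,0.1,0,0,0],[15,0,0,0.1,0,0,0],[15,0,0,0.1,0,0,0],[15,0,0,0.04,0,0,0],[15,0,0,0,0,0,0],[15,0,0,0,0,0,0],[15,0,0,0,0,0,0]]}'
```

```text
clock: 9.98
position: [0.5137, -0.0296, 0.278]
ee_rot: [0.997, -0.081, -0.0, -0.001]
wrist_force: [6.2, 3.8, -10.0]
gripper_width: 0.0213
grip_force: 49.3
```

```bash
python3 -m crank '{"targets":[[15,0,0,0.04,0,0,0],[15,0,0,0.05,0,0,0],[15,0,0,0.02,0,0,0],[15,0,0,0,0,0,0],[15,0,0,0,0,0,0],[15,0,0,0,0,0,0],[15,0,0,0,0,0,0],[15,0,0,0,0,0,0]]}'; python3 - <<'E'
from h import *
from rig import env
ims=[]
for n,roi in(("scene",(225,90,285,180)),("wrist",(200,150,300,276))):
    d=env.get_image(n);np.savez(f"pics/{n}4.npz",**{k:np.array(v) for k,v in d.items()})
    i=d["img"][roi[1]:roi[3],roi[0]:roi[2]]
    ims.append(cv2.resize(i,None,fx=540/i.shape[0],fy=540/i.shape[0],interpolation=2)[:, :430])
cv2.imwrite("pics/c4.png",cv2.convertScaleAbs(np.hstack(ims),alpha=1.5))
E
```

```text
clock: 10.65
position: [0.5137, -0.0296, 0.281]
ee_rot: [0.997, -0.081, -0.001, -0.001]
wrist_force: [6.6, 4.2, -10.4]
gripper_width: 0.0208
grip_force: 49.3
```

View pics/c4.png

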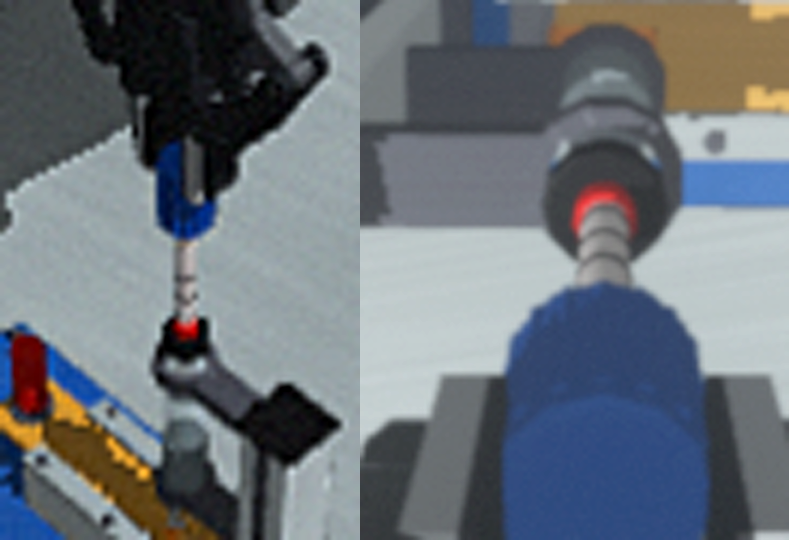

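The red band now stands just above the ferrule at scene pixel (256,145). I'll check its height on the axis.

```bash
python3 - <<'E'
from h import *
d=dict(np.load("pics/scene4.npz"));w=dict(np.load("pics/wrist4.npz"))
def zax(d,uv):  # height of the ray at closest approach to the vertical axis
    c,v=ray(d,uv);a=np.array([.5133,-.0297]);k=((a-c[:2])@v[:2])/(v[:2]@v[:2]);p=c+k*v
    return round(p[2]*1000,1),round(np.linalg.norm(p[:2]-a)*1000,1)
h=cv2.cvtColor(d["img"],cv2.COLOR_BGR2HSV)
for v in range(126,152):print(v,h[v,255].tolist(),h[v,256].tolist(),zax(d,(255.7,v)))
h=cv2.cvtColor(w["img"],cv2.COLOR_BGR2HSV)
for v in range(188,216):print(v,h[v,256].tolist(),zax(w,(256,v)))
E
```

```text
126 [109, 224, 41] [110, 230, 60] (np.float64(271.2), np.float64(1.5))
127 [110, 233, 58] [109, 244, 90] (np.float64(267.6), np.float64(1.6))
128 [111, 255, 54] [110, 255, 90] (np.float64(264.0), np.float64(1.6))
129 [113, 171, 61] [112, 189, 89] (np.float64(260.4), np.float64(1.6))
130 [12, 50, 76] [16, 30, 93] (np.float64(256.8), np.float64(1.6))
131 [5, 19, 79] [8, 16, 129] (np.float64(253.1), np.float64(1.6))
132 [168, 14, 93] [8, 8, 121] (np.float64(249.4), np.float64(1.6))
133 [8, 11, 92] [5, 12, 123] (np.float64(245.7), np.float64(1.6))
134 [0, 8, 91] [176, 14, 124] (np.float64(242.0), np.float64(1.6))
135 [0, 12, 88] [168, 11, 113] (np.float64(238.3), np.float64(1.6))
136 [150, 17, 59] [0, 12, 65] (np.float64(234.5), np.float64(1.6))
137 [0, 13, 79] [4, 15, 116] (np.float64(230.7), np.float64(1.6))
138 [175, 17, 92] [8, 8, 123] (np.float64(226.9), np.float64(1.7))
139 [0, 4, 67] [6, 12, 105] (np.float64(223.1), np.float64(1.7))
140 [160, 12, 64] [6, 16, 78] (np.float64(219.2), np.float64(1.7))
141 [160, 8, 97] [6, 10, 126] (np.float64(215.4), np.float64(1.7))
142 [90, 8, 96] 
[... 1462 characters left out ...]
oat64(0.6))
203 [60, 3, 73] (np.float64(210.6), np.float64(0.6))
204 [0, 0, 81] (np.float64(213.0), np.float64(0.6))
205 [15, 5, 93] (np.float64(215.3), np.float64(0.6))
206 [60, 3, 94] (np.float64(217.6), np.float64(0.6))
207 [0, 0, 90] (np.float64(219.9), np.float64(0.6))
208 [0, 3, 81] (np.float64(222.1), np.float64(0.5))
209 [75, 8, 66] (np.float64(224.3), np.float64(0.5))
210 [60, 3, 82] (np.float64(226.4), np.float64(0.5))
211 [30, 3, 92] (np.float64(228.5), np.float64(0.5))
212 [30, 3, 94] (np.float64(230.6), np.float64(0.5))
213 [60, 3, 95] (np.float64(232.6), np.float64(0.5))
214 [105, 5, 93] (np.float64(234.6), np.float64(0.5))
215 [112, 44, 86] (np.float64(236.5), np.float64(0.5))
```

Three checks agree that the draw-out is about 50 mm:
- **Knob's lower edge:** z of about 269 mm.
- **Rise:** 53.4 mm, less 4 mm of slack.
- **Pull:** 10.4 N and steady.

```bash
python3 -m crank '{"targets":[[15,0,0,0,0,0,0],[15,0,0,0,0,0,0],[15,0,0,0,0,0,0]]}' && python3 -c '
from rig import env;print(env.close_job())'
```

```text
clock: 11.0
position: [0.5137, -0.0296, 0.281]
ee_rot: [0.997, -0.081, -0.001, -0.001]
wrist_force: [6.5, 3.4, -10.0]
gripper_width: 0.0212
grip_force: 49.3
the job is handed in; nothing more can be done
None
```

I handed the job in at 11.0 s with the keeper shut against its stop and the gripper holding the knob at the mark (about 50 mm out, about 10 N); closing the job returned no verdict.

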